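Extend the telescopic gauge arm to its mark and hold it

TASK

Slide the yellow guard of the telescopic gauge all the way back along the sleeve so that the red lock button is uncovered, then squeeze the button fully into the arm's black grip and, keeping it squeezed, pull the spring-loaded arm out until its red pointer stands level with the blue mark on the scale. Finish while still squeezing and holding the arm still at the mark, do not let go, and leave the other things on the bench where they are.

Things in the scene. Friction and masses are not known exactly. Their poses are not given: they have to be found in the camera images.
- gauge: Telescopic gauge fixed to the bench. Grey base plate 104 mm (its x) by 360 mm (its y, -190 to +170), 12 mm thick; origin on the bench below the arm's axis; z up; -x is its front, towards the robot, with scale and button; the arm pulls out along -y, to the robot's right. A square aluminium sleeve 32 mm wide, top at z 72 mm, runs along y from +20 to +169 mm at x = 0; the arm slides in it.
- guard_grip (a point): Point at z 98 mm in the yellow guard's grip, an upright block on the sleeve, 14 mm wide (gauge x), 24 mm long (gauge y), z 78.5 to 112 mm. It stands on a saddle (36 mm along y, gauge x -29 to +19 mm) whose top is z 78.5: fingertips stay above that. A thin plate (z 44 to 78, outer face at gauge x -29 mm) hangs from the saddle and shields the button until slid back.
- guard (a joint): Slide of the guard along gauge +y (away from the arm's grip), m: 0 = fully forward, covering the button; 0.050 = fully back at its stop, button clear. Starts between 0 and 0.010. About 2 N of friction; stays where it is left.
- grip_center (a point): Middle of the arm's black grip block, on the arm's axis, z 61 mm. The block is 32 mm wide (gauge x, 16 mm either side), 50 mm long (y), z 34 to 86 mm. With the red button, which stands out 7 mm in front (-x), it is 39 mm across x, 33 mm with the button home. Two fingers closing along gauge x, centred on this point, press the button in. Below them: base plate top z 12 mm, mark up to z 24 mm.
- boom: The arm itself: steel tube, black grip block and pointer, one rigid part. Axes as the gauge's; its origin lies on the gauge's origin when the arm is fully in.
- lock_button (a joint): Travel of the red lock button (34 mm along y, 36 mm high, in the middle of the grip's front face) along gauge +x into the grip, m: 0 = out, arm locked; 0.006 = pressed home (about 8 N, springs back). A pin locks the arm fully in until the button is about 0.004 in, so press before pulling.
- extension (a joint): Extension of the arm along gauge -y, m: 0 = fully in (start), 0.12 = end stop. A spring draws it back in with 3 N at 0 rising to 6 N at 0.12, and friction is about 1 N; let go, it runs back in.
- pointer_tip (a point): Tip of the thin red pointer that moves with the arm along the scale (black lines 5 mm apart): gauge x -35 mm, z 19 mm, and 28 mm farther out (gauge -y) than grip_center.
- mark: Blue mark fixed on the scale's front edge, 18 by 7 mm, 11 mm high, a black line on top; origin at its underside in the plane of that line (its middle along gauge y), axes as the gauge's. It stands 50 to 105 mm of extension from the pointer's start. The arm is at the mark when pointer_tip and this origin have the same gauge y.
- beaker: Bystander: clear beaker, 57 mm wide and 72 mm high, loose, behind the gauge; origin at its underside.
- cap: Bystander: blue screw cap, 46 mm wide, 21 mm high, loose; origin at its underside.
- dish: Bystander: petri dish 91 mm wide, 16 mm high, loose; origin at its underside.
- timer: Bystander: white lab timer 62 by 72 by 20 mm, loose; origin at its underside.

How it is judged:
By the outcome, as a careful person would: the job done as asked, in the order asked, and still so for the second after the job is handed in, while the arm keeps its last pose, push and grip.
It also fails if it takes over 43 s, if anything falls off the work surface, if the arm or the gripper's body presses on something with over 40 N, if the wrist force passes 120 N, or if a joint passes its speed limit or range.

ROBOT

A 7-joint arm with a two-finger parallel gripper is mounted at the origin on a cart in front of the work surface, level with it; the furniture and walls round the work are solid. World frame = base frame: x ahead of the robot, y to its left, z up, the work surface at z = 0. Lengths are in m, angles in rad, forces in N, time in s.
With the tool pointing down it reaches from about 0.35 to 0.9 m from the base axis. Payload 7.2 kg.
Tool frame: the origin (TCP) lies on the centre line of the jaws, within the pads' length; the fingertips stand 11 mm ahead of it and the grasp point (between the pads) lies 8 mm behind it; z points along the fingers, x is the direction in which the jaws open and shut, and the axes are right-handed (so a half turn about z gives the same grasp; the last joint's range is limited). The gripper opens to 85 mm and grips with 20 to 120 N. Pads are 22 mm wide; open, the fingers measure 114 mm over their backs; the gripper's body (76 mm by 85 mm) begins 54 mm behind the grasp point. The pads swing forward as they close: fully open they stand 13 mm farther back than shut.
Start: joints at [1.091, 0.411, -0.013, 1.596, 0.006, 1.134, -0.082], TCP at [0.25, -0.573, 0.242] pointing down, gripper open.
Joint ranges: [-2.95, 2.95], [-0.29, 1.99], [-1.47, 1.44], [0.14, 2.54], [-1.03, 4.17], [0.13, 1.85], [-2.86, 2.86]. Speed limits (rad/s): [2.39, 2.39, 3.01, 3.01, 3.14, 3.14, 3.14].

INTERFACE

Orientations are given as a rotation vector (axis times angle).
In Python, from plant import manip gives the robot as it stands.
- The arm moves only by the tool carry_out, never from a script. Its arguments are lists of equal length, an entry for each row: "angular": the turn, a rotation vector about the world's x, y, z in rad, a list of three; "slide": the shift along the world's x, y, z in m, a list of three; "jaw": the closure, from 0 (fully open) to 1 (shut). A call has 1 to 20 rows; each row shifts and turns the commanded pose from where the row before left it; what a row does not reach is not made up. A row lasts 1/8 s, in which the tool goes at most 62.5 mm and 10.7 degrees, less where a joint would pass 70% of its speed; a pose out of reach is approached as far as the arm can. A call is refused whole if a number of a shift passes 0.0625 or a number of a turn 0.188, either way. A call with a gripper value outside its range is refused whole. The fingers move at their own pace and stop on an object; the grip force is fixed at half the most. Time passes only in rows, so rows that do not move let the fingers close. It gives the time, the measured TCP pose, the force and the opening at its end, in the units of the state.
- manip.state(): the state, without advancing time (a new reading comes with each control period).
- manip.read_camera(name): name is "scene" or "top" or "wrist"; returns a dict with "image" (400x640x3 uint8, red, green, blue), "mtx" (3x3 intrinsics, pixels), "k1" (the pictures are not rectified: a ray, as slopes to the right and down, at radius r is drawn at 1 + k1 r^2 times it, then the intrinsics apply), "R" (3x3) and "t" (3): a world point X has camera coordinates R X + t. Camera axes: x right, y down, z forward; pixel columns grow to the right and rows downward; lengths in m; the calibration is good to about 2 mm. A picture is of the moment at which its call begins. There is no depth.
- manip.hand_in(): hands the job in, once; it reports no verdict.
The state is a dict: "t": time; "qpos": joint angles; "qvel": joint speeds; "joint_efforts": joint torques, N m; "tool_pos": TCP position; "tcp_rot": TCP orientation; "ft_force": force on the tool from outside, world axes, zero at the start; "moment": the same for the moment, N m; "opening": opening from 0.0 (shut) to 1.0 (fully open).
Only numpy, scipy, OpenCV 4.12 (cv2) and the standard library are available. Lean on these libraries where they do the work, as an engineer would, in place of code of your own. Each camera call takes 0.05 s, during which the arm holds its last target.

## Working session

There is one attempt and no reset: what is moved stays moved. The work goes in short steps, Python scripts to look and compute and a tool call to move; the robot and the scene stay as the last step left them, time stands still between calls to the robot, and variables do not carry over. Pictures are saved under pics/ and viewed, and the job is handed in when it is done.

Besides the shell and the picture viewer there is one more tool, called after "Emit:" as name(argument=value, ...) on one line, values as JSON. carry_out: Moves the arm, as the interface text tells. Its arguments: {"type":"object","properties":{"angular":{"type":"array"},"slide":{"type":"array"},"jaw":{"type":"array"}},"required":["angular","slide","jaw"]}

```bash
ls; mkdir -p pics; cat > h.py <<'E'
import numpy as np, cv2
from plant import manip
def snap(name,fn,crop=None,scale=1):
    c=manip.read_camera(name); np.savez('cam_%s.npz'%name,**{k:np.array(c[k]) for k in c})
    im=c['image'][:,:,::-1]
    save(im,fn,crop,scale); return c
def save(im,fn,crop=None,scale=1):
    if crop: x0,y0,x1,y1=crop; im=im[y0:y1,x0:x1]
    if scale!=1: im=cv2.resize(im,None,fx=scale,fy=scale,interpolation=cv2.INTER_CUBIC)
    cv2.imwrite('pics/'+fn,im)
def load(n): return np.load('cam_%s.npz'%n)
def proj(c,X):
    X=np.atleast_2d(X); p=X@np.array(c['R']).T+np.array(c['t']); s=p[:,:2]/p[:,2:]
    r2=(s**2).sum(1,keepdims=True); s=s*(1+float(c['k1'])*r2); K=np.array(c['mtx'])
    return s@K[:2,:2].T+K[:2,2]
def ray(c,uv):
    K=np.array(c['mtx']); d=(np.array(uv,float)-K[:2,2])/np.array([K[0,0],K[1,1]]); s=d.copy()
    for _ in range(30): s=d/(1+float(c['k1'])*(s@s))
    R=np.array(c['R']); return -R.T@np.array(c['t']), R.T@np.array([*s,1.])
def atz(c,uv,z):
    o,d=ray(c,uv); return o+d*(z-o[2])/d[2]
E
python3 - <<'E'
from h import *
for n in ['scene','top','wrist']: 
    c=snap(n,n+'0.png'); print(n,c['k1'],-np.array(c['R']).T@np.array(c['t']))
s=manip.state(); print(s)
E
```

```text
pics
scene -0.022356606421023252 [0.00832963 0.28057465 0.70603428]
top -0.07824628775641998 [ 0.5167164  -0.15012684  0.93311124]
wrist -0.04658048743238206 [ 0.31917182 -0.54129096  0.37368945]
{'t': 0.15, 'qpos': array([ 1.0907979 ,  0.41170785, -0.01275758,  1.59681802,  0.00559234,
        1.13427856, -0.08220979]), 'qvel': array([ 7.43933164e-05, -2.57912973e-03, -1.09628207e-03, -3.99961295e-03,
        3.16883950e-04,  3.87830294e-04, -2.69824231e-05]), 'joint_efforts': array([ 1.65245521e-03, -6.01036620e+01,  6.82928916e-01, -2.99647897e+01,
        1.39808189e-02,  7.87038967e-03, -6.69872043e-05]), 'tool_pos': array([ 0.25002236, -0.57243617,  0.241665  ]), 'tcp_rot': array([-2.62823306e+00,  1.71995584e+00,  1.59303714e-03]), 'ft_force': array([-0.20445758, -0.53822034, -0.02997389]), 'moment': array([ 0.0156807 , -0.02232407, -0.02994763]), 'opening': 1.00242394445235}
```

View pics/scene0.png

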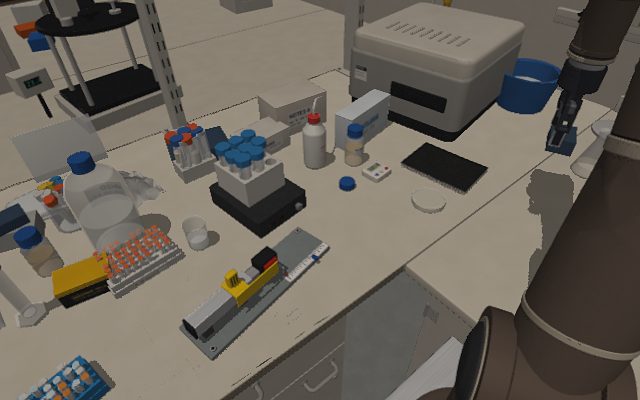

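View pics/top0.png

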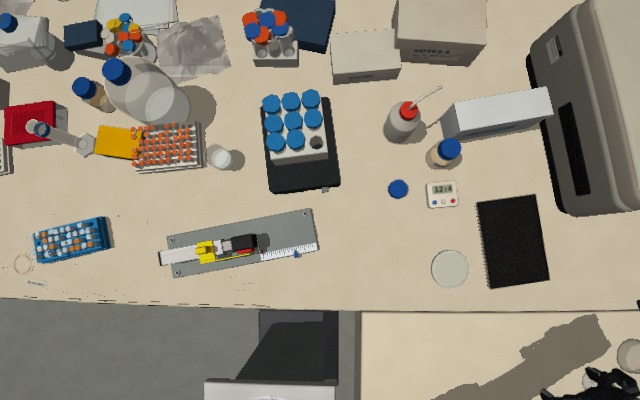

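View pics/wrist0.png

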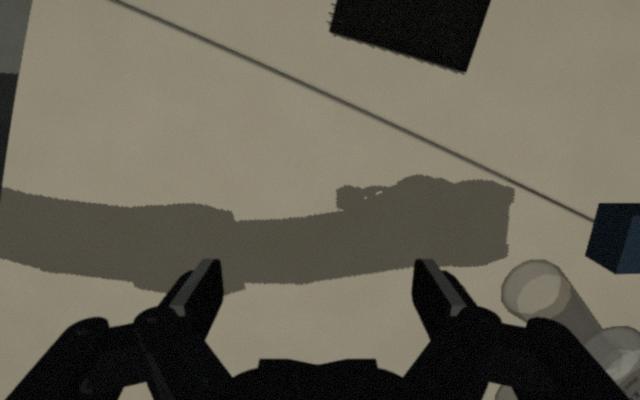

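The top view shows the gauge at about (160-320, 208-277), the guard near (215, 250) and the mark near (297, 253). I'll enlarge both views.

```bash
python3 - <<'E'
from h import *
im=load('top')['image'][:,:,::-1]; save(im,'topc.png',(150,195,330,290),4.4)
im=load('scene')['image'][:,:,::-1]; save(im,'scenec.png',(170,215,340,365),4)
E
```

```text
(no output)
```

View pics/topc.png

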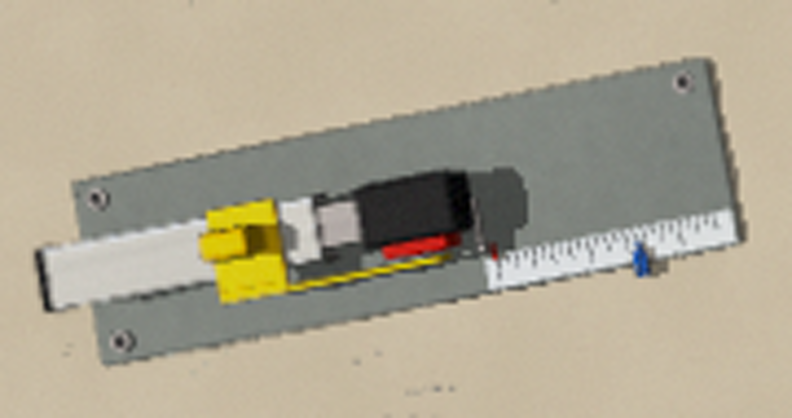

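View pics/scenec.png

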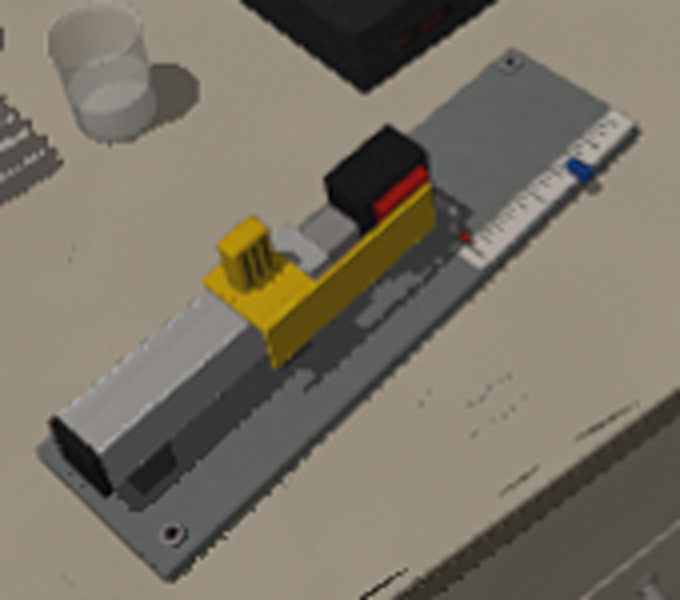

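```bash
cat > fit.py <<'E'
from h import *
from scipy.optimize import least_squares
T=load('top');S=load('scene')
tp=np.array([(75,182),(712,60),(742,241),(105,364)])/4.4+[150,195]
sp=np.array([(40,452),(512,50),(637,128),(170,578)])/4+[170,215]
tp-=0.4;sp-=0.4
L=np.array([(.052,.17),(.052,-.19),(-.052,-.19),(-.052,.17)])
def W(p,g):
    g=np.atleast_2d(g); c,s=np.cos(p[2]),np.sin(p[2])
    return np.c_[p[0]+c*g[:,0]-s*g[:,1],p[1]+s*g[:,0]+c*g[:,1],g[:,2]]
G=np.c_[L,np.full(4,.012)]
def f(p,wt=1,ws=1): return np.r_[wt*(proj(T,W(p,G))-tp).ravel(),ws*(proj(S,W(p,G))-sp).ravel()]
if __name__=='__main__':
    for w in [(1,1),(1,0),(0,1)]:
        r=least_squares(f,[.45,.1,0.2],args=w); print(w,r.x,np.round(r.fun,1))
        p=r.x
        if w==(1,1): np.save('pose.npy',p)
        def G_(X): 
            d=X-[p[0],p[1],0]; c,s=np.cos(p[2]),np.sin(p[2]); return np.round([c*d[0]+s*d[1],-s*d[0]+c*d[1],d[2]],4)
        print('ptr top',G_(atz(T,np.array([494,254])/4.4+[150,195]-.4,.019)),'scene',G_(atz(S,np.array([466,238])/4+[170,215]-.4,.019)))
        print('mark top',G_(atz(T,np.array([641,245])/4.4+[150,195]-.4,.024)),'scene',G_(atz(S,np.array([578,163])/4+[170,215]-.4,.024)))
        print('guardgrip',G_(atz(T,np.array([222,245])/4.4+[150,195]-.4,.112)),G_(atz(S,np.array([243,236])/4+[170,215]-.4,.112)))
E
python3 fit.py
```

```text
(1, 1) [0.48378924 0.07836336 0.20893929] [-0.9  0.7 -0.8 -0.6  0.8  1.1 -0.4  1.6 -1.5 -0.9  0.1 -1.5  1.5 -1.5
 -0.6 -0.3]
ptr top [-0.0298 -0.0565  0.019 ] scene [-0.0318 -0.0572  0.019 ]
mark top [-0.0402 -0.1358  0.024 ] scene [-0.0486 -0.1338  0.024 ]
guardgrip [0.0014 0.0567 0.112 ] [-0.0006  0.057   0.112 ]
(1, 0) [0.48558651 0.07763498 0.20284233] [-0.6 -0.5 -0.3 -0.9  1.1  0.9 -0.3  0.5 -0.  -0.   0.  -0.   0.  -0.
 -0.  -0. ]
ptr top [-0.0311 -0.0556  0.019 ] scene [-0.033  -0.0563  0.019 ]
mark top [-0.041 -0.135  0.024] scene [-0.0494 -0.133   0.024 ]
guardgrip [-0.0006  0.0578  0.112 ] [-0.0026  0.0581  0.112 ]
(0, 1) [0.48195594 0.079017   0.21331727] [-0.   0.  -0.  -0.   0.   0.  -0.   0.  -1.3  0.2  0.  -1.1  1.6 -1.2
 -0.1  0.8]
ptr top [-0.0284 -0.0574  0.019 ] scene [-0.0304 -0.0581  0.019 ]
mark top [-0.0392 -0.1367  0.024 ] scene [-0.0475 -0.1346  0.024 ]
guardgrip [0.0033 0.0557 0.112 ] [0.0013 0.056  0.112 ]
```

Emit:
carry_out(angular=[[0,0,0.085],[0,0,0.085],[0,0,0.085],[0,0,0.085],[0,0,0.085],[0,0,0.085],[0,0,0.085],[0,0,0.085],[0,0,0.085],[0,0,0.085],[0,0,0.085],[0,0,0.085],[0,0,0.085],[0,0,0.085],[0,0,0.085],[0,0,0.085],[0,0,0],[0,0,0]], slide=[[0.014,0.044,0],[0.014,0.044,0],[0.014,0.044,0],[0.014,0.044,0],[0.014,0.044,0],[0.014,0.044,0],[0.014,0.044,0],[0.014,0.044,0],[0.014,0.044,0],[0.014,0.044,0],[0.014,0.044,0],[0.014,0.044,0],[0.014,0.044,0],[0.014,0.044,0],[0.014,0.044,0],[0.014,0.044,0],[0,0,0],[0,0,0]], jaw=[0,0,0,0,0,0,0,0,0,0,0,0,0,0,0,0,0,0])

```text
t: 2.4
tool_pos: [0.4738, 0.1306, 0.2418]
tcp_rot: [3.125, 0.314, -0.002]
ft_force: [0.1, -0.1, -0.5]
opening: 1.003
```

```bash
python3 - <<'E'
from h import *
c=snap('wrist','w1.png'); s=manip.state(); print(s['t'],s['tool_pos'],s['tcp_rot'],s['qpos'],s['ft_force'])
E
```

```text
2.45 [0.47386987 0.12999045 0.24195826] [ 3.12518881e+00  3.12399762e-01 -1.33860504e-03] [ 0.23407143  0.25866706 -0.70726147  1.87585664  0.19053582  1.07602741
 -0.34877594] [ 0.62922893 -0.56470047  0.74248049]
```

View pics/w1.png

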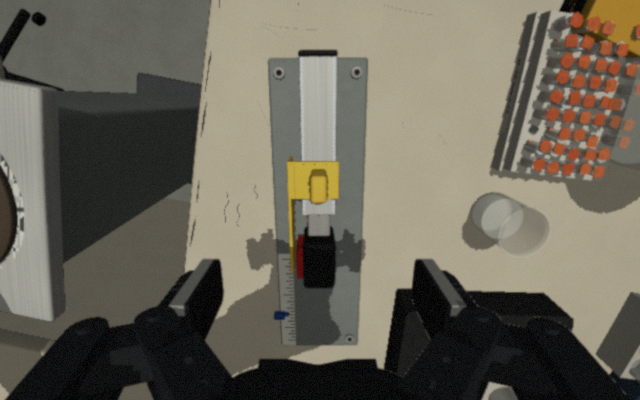

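The wrist view now shows the gauge from above, with the guard grip near (318, 185) and the mark near (281, 315). I'll enlarge it to measure.

```bash
python3 - <<'E'
from h import *
c=load('wrist'); im=c['image'][:,:,::-1]; save(im,'w1a.png',(260,40,380,200),3.7); save(im,'w1b.png',(260,200,380,360),3.7)
print(proj(c,[[.474,.130,.098],[.474,.13,.05]]))
E
```

```text
[[317.03695336 192.6380847 ]
 [317.10706621 179.92500412]]
```

View pics/w1a.png

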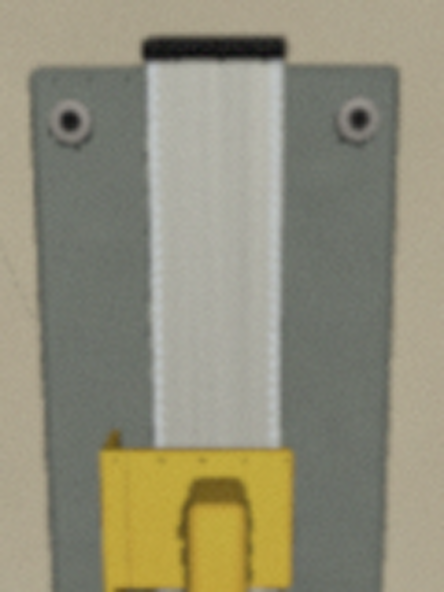

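View pics/w1b.png

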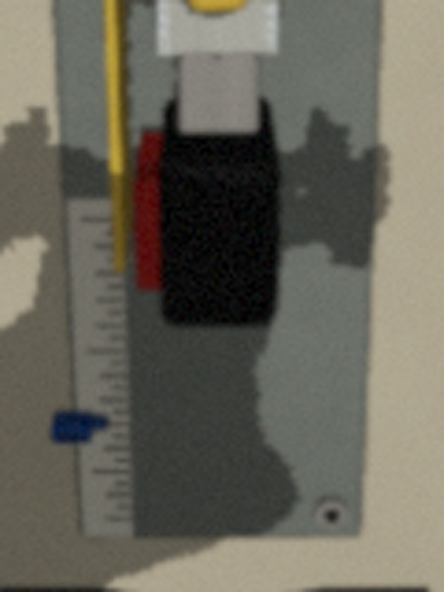

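```bash
cat > fit2.py <<'E'
from fit import *
C=load('wrist')
tl=np.array([260,40]);bl=np.array([260,200])
q=lambda p,o:np.array(p)/3.7+o-.4
wp=np.array([q((398,66),tl),q((360,535),bl),q((85,535),bl),q((30,68),tl)])
ff=lambda p:np.r_[f(p),(proj(C,W(p,G))-wp).ravel()]
fw=lambda p:(proj(C,W(p,G))-wp).ravel()
for g in (ff,fw):
    r=least_squares(g,[.45,.1,0.2]);p=r.x;print(p,np.round(r.fun,1))
    def G_(X):
        d=X-[p[0],p[1],0]; c,s=np.cos(p[2]),np.sin(p[2]); return np.round([c*d[0]+s*d[1],-s*d[0]+c*d[1],d[2]],4)
    print('mark',G_(atz(C,q((75,425),bl),.024)))
    print('guardtop center',G_(atz(C,q((219,545),tl),.112)))
    print('guard saddle back edge',G_(atz(C,q((197,450),tl),.0785)))
    print('block front edge',G_(atz(C,q((220,322),bl),.086)))
    print('button top',G_(atz(C,q((149,292),bl),.079)),G_(atz(C,q((149,130),bl),.079)))
E
python3 fit2.py
python3 -c "
from h import *
save(load('wrist')['image'][:,:,::-1],'w1c.png',(280,150,360,230),7)"
```

```text
[0.48494546 0.08085439 0.20858081] [-1.9  0.1 -1.8 -1.1 -0.2  0.7 -1.4  1.1 -2.9 -0.7 -0.9 -1.3  0.4 -1.3
 -2.1 -0.   0.2  0.3  0.4  2.1 -2.   2.5 -1.5  0.6]
mark [-0.0489 -0.1293  0.024 ]
guardtop center [0.001  0.0592 0.112 ]
guard saddle back edge [-0.0042  0.0746  0.0785]
block front edge [ 0.0007 -0.0509  0.086 ]
button top [-0.0188 -0.0457  0.079 ] [-0.0177  0.0026  0.079 ]
[0.48552666 0.08225872 0.20937164] [ 0.9 -1.   1.2  1.3 -1.3  1.8 -0.8 -0.6]
mark [-0.0499 -0.1305  0.024 ]
guardtop center [0.0002 0.0579 0.112 ]
guard saddle back edge [-0.005   0.0734  0.0785]
block front edge [-0.0002 -0.0522  0.086 ]
button top [-0.0197 -0.0469  0.079 ] [-0.0185  0.0014  0.079 ]
```

View pics/w1c.png

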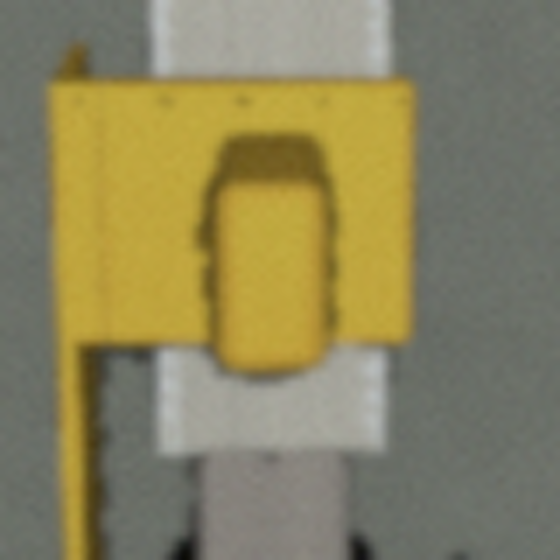

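```bash
python3 - <<'E'
from h import *
c=load('wrist')
print(atz(c,[280+271/7-.4,150+275/7-.4],.112), atz(c,[280+232/7-.4,150+82/7-.4],.0785),atz(c,[280+240/7-.4,150+345/7-.4],.0785))
im=load('top'); print(atz(im,np.array([222,245])/4.4+[150,195]-.4,.112))
im=load('scene'); print(atz(im,np.array([243,236])/4+[170,215]-.4,.112))
E
```

```text
[0.47363468 0.13720333 0.112     ] [0.46532089 0.15289931 0.0785    ] [0.47336523 0.11808049 0.0785    ]
[0.4733624  0.13411409 0.112     ]
[0.47135413 0.13398602 0.112     ]
```

Emit:
carry_out(angular=[[0,0,0.008],[0,0,0],[0,0,0],[0,0,0],[0,0,0],[0,0,0],[0,0,0],[0,0,0],[0,0,0],[0,0,0],[0,0,0],[0,0,0],[0,0,0]], slide=[[-0.001,0.006,-0.023],[0,0,-0.03],[0,0,-0.03],[0,0,-0.03],[0,0,-0.02],[0,0,-0.01],[0,0,0],[0,0,0],[0,0,0],[0,0,0],[0,0,0],[0,0,0],[0,0,0]], jaw=[0,0,0,0,0,0,0,1,1,1,1,1,1])

```text
t: 4.08
tool_pos: [0.4733, 0.1373, 0.0997]
tcp_rot: [3.124, 0.328, 0.001]
ft_force: [-1.5, -0.4, 6.4]
opening: 0.152
```

```bash
python3 - <<'E'
from h import *
c=snap('wrist','w2.png'); s=manip.state(); print(s['t'],s['tool_pos'],s['tcp_rot'],s['opening'],s['ft_force'])
E
```

```text
4.125 [0.47327828 0.13729558 0.09966496] [3.12430815e+00 3.27533379e-01 6.34616762e-04] 0.1506826474451657 [-1.2535575  -1.19705455  5.56630109]
```

View pics/w2.png

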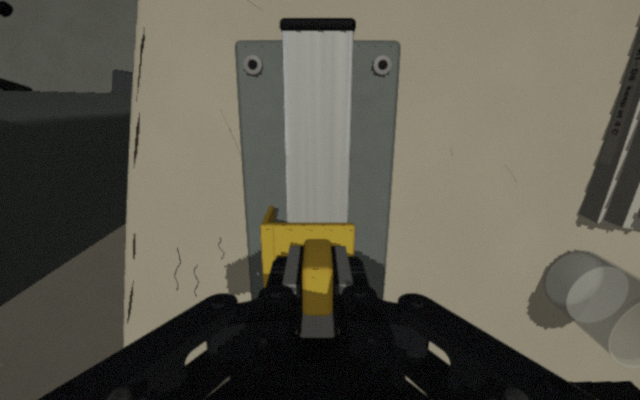

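The fingers hold the guard grip near (317, 275), with an opening of 0.15, which matches the 14 mm block. Now I slide it back.

Emit:
carry_out(angular=[[0,0,0],[0,0,0],[0,0,0],[0,0,0],[0,0,0],[0,0,0]], slide=[[-0.0015,0.007,0],[-0.0015,0.007,0],[-0.0015,0.007,0],[-0.0015,0.007,0],[-0.0015,0.007,0],[0,0,0]], jaw=[1,1,1,1,1,1])

```text
t: 4.88
tool_pos: [0.4657, 0.173, 0.0997]
tcp_rot: [-3.124, -0.329, -0.001]
ft_force: [-1.4, 2.0, 5.8]
opening: 0.152
```

Emit:
carry_out(angular=[[0,0,0],[0,0,0],[0,0,0]], slide=[[-0.001,0.004,0],[-0.0005,0.002,0],[0,0,0]], jaw=[1,1,1])

```text
t: 5.25
tool_pos: [0.4647, 0.1781, 0.0997]
tcp_rot: [3.124, 0.327, 0.002]
ft_force: [-0.3, -0.8, 5.3]
opening: 0.152
```

Emit:
carry_out(angular=[[0,0,0],[0,0,0]], slide=[[-0.0005,0.003,0],[0,0,0]], jaw=[1,1])

```text
t: 5.5
tool_pos: [0.4646, 0.1785, 0.0996]
tcp_rot: [3.121, 0.324, 0.001]
ft_force: [0.6, -8.3, 8.8]
opening: 0.149
```

Emit:
carry_out(angular=[[0,0,0],[0,0,0]], slide=[[-0.0005,0.003,0],[0,0,0]], jaw=[1,1])

```text
t: 5.75
tool_pos: [0.4646, 0.1787, 0.0995]
tcp_rot: [3.118, 0.321, -0.0]
ft_force: [1.8, -17.2, 11.9]
opening: 0.149
```

Emit:
carry_out(angular=[[0,0,0],[0,0,0],[0,0,0],[0,0,0],[0,0,0],[0,0,0],[0,0,0],[0,0,0],[0,0,0],[0,0,0],[0,0,0],[0,0,0]], slide=[[0.001,-0.004,0],[0,0,0],[0,0,0],[0,0,0],[0,0,0.02],[0,0,0.04],[0.006,-0.03,0.02],[0.008,-0.04,0],[0.008,-0.04,0],[0.006,-0.021,0],[0,0,0],[0,0,0]], jaw=[1,0,0,0,0,0,0,0,0,0,0,0])

```text
t: 7.25
tool_pos: [0.4919, 0.0504, 0.1793]
tcp_rot: [-3.124, -0.329, 0.0]
ft_force: [0.9, -0.1, -0.3]
opening: 0.999
```

```bash
python3 - <<'E'
from h import *
c=snap('wrist','w3.png'); snap('top','t3.png',(150,195,330,290),4.4); snap('scene','s3.png',(170,215,340,365),4); s=manip.state(); print(s['t'],s['tool_pos'],s['tcp_rot'],s['opening'],s['ft_force'])
E
```

```text
7.4 [0.49190176 0.05051996 0.17931064] [-3.12373055e+00 -3.30805033e-01 -5.23794691e-05] 1.0046234109836831 [-1.11043873  0.37879381 -0.65483485]
```

View pics/w3.png

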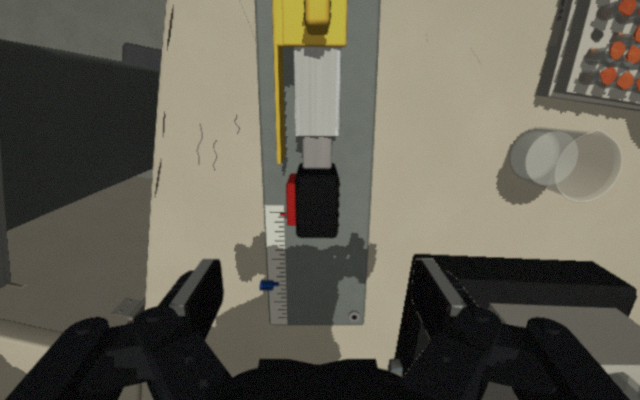

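View pics/s3.png

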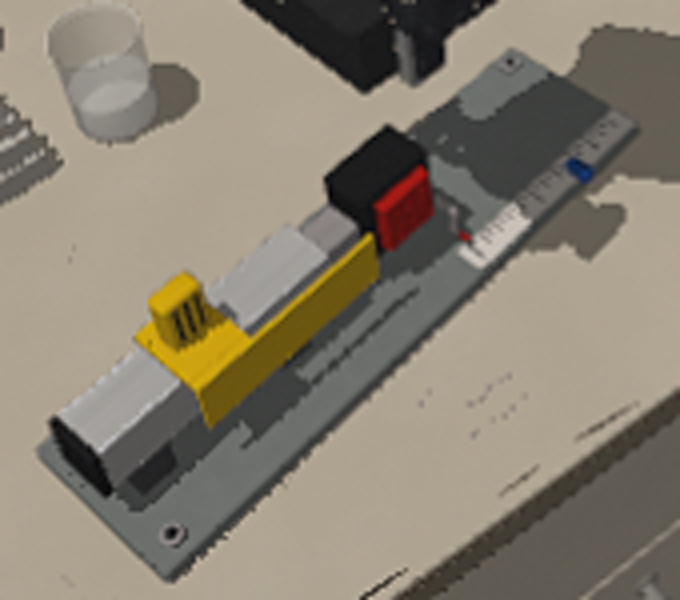

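View pics/t3.png

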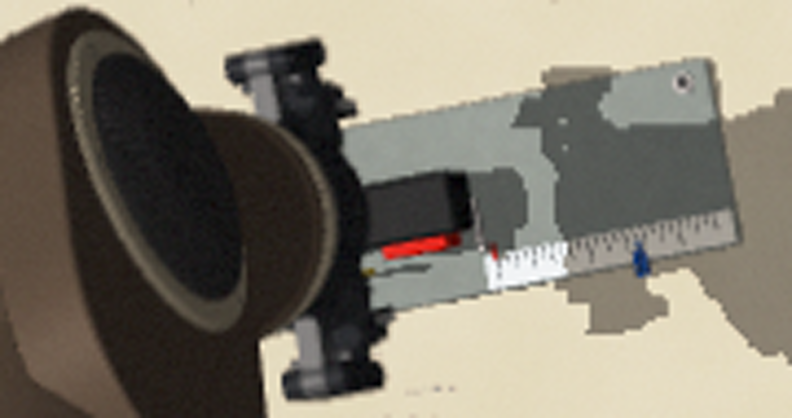

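The guard is back with its saddle at the top of the wrist view. The red button is uncovered at (291, 200), and the block is at (317, 202).

```bash
python3 - <<'E'
from h import *
c=load('wrist'); im=c['image'][:,:,::-1]; save(im,'w3a.png',(250,140,370,250),6); save(im,'w3b.png',(250,230,380,340),6)
p=[.4852,.0812,.2088]
def G_(X):
        d=X-[p[0],p[1],0]; c,s=np.cos(p[2]),np.sin(p[2]); return np.round([c*d[0]+s*d[1],-s*d[0]+c*d[1],d[2]],4)
T=load('top')
for uv in [(267,193),(340,186)]:
  for z in (0,.05): print(G_(atz(T,uv,z)))
print('wrist box corner',G_(atz(c,(418,256),.05)),G_(atz(c,(418,256),.0)))
E
```

```text
[ 0.107  -0.0944  0.    ]
[ 0.1003 -0.1018  0.05  ]
[ 0.0886 -0.2721  0.    ]
[ 0.0829 -0.27    0.05  ]
wrist box corner [ 0.09  -0.086  0.05 ] [ 0.1071 -0.111   0.    ]
```

View pics/w3a.png

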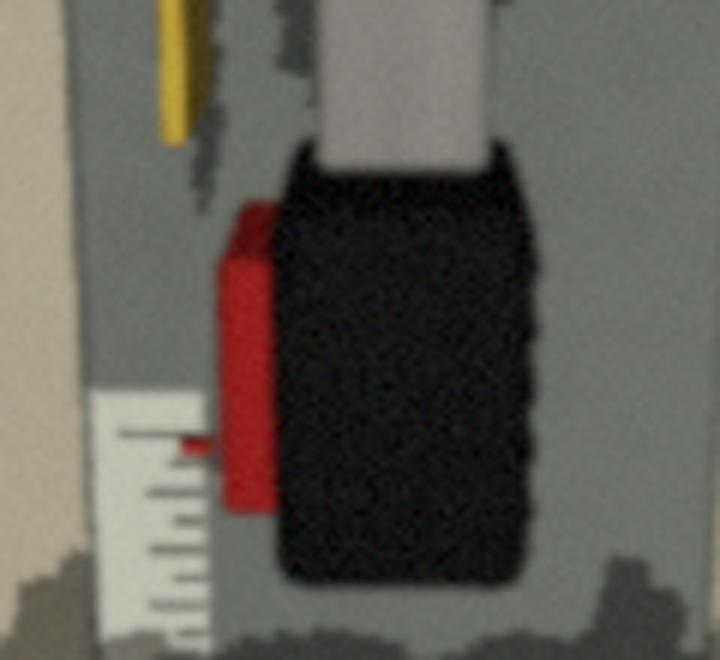

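View pics/w3b.png

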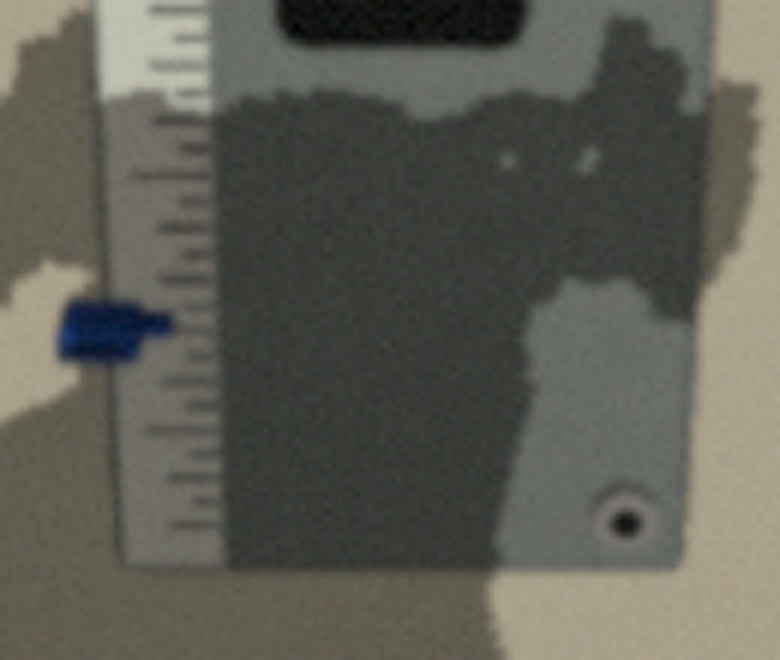

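```bash
cat > m3.py <<'E'
from h import *
c=load('wrist');T=load('top');S=load('scene')
p=[.4852,.0812,.2088]
def G_(X):
        d=X-[p[0],p[1],0]; c,s=np.cos(p[2]),np.sin(p[2]); return np.round([c*d[0]+s*d[1],-s*d[0]+c*d[1],d[2]],4)
E
python3 - <<'E'
from m3 import *
a=lambda u,v:np.array([u/6+250-.4,v/6+140-.4]); b=lambda u,v:np.array([u/6+250-.4,v/6+230-.4])
for n,uv,z in [('front edge mid',a(402,584),.086),('blk left',a(280,540),.086),('blk right',a(527,540),.086),('button front end',a(222,513),.079),('button back end',a(222,258),.079),('ptr',a(182,446),.019),('mark',b(165,323),.024),('tick0',a(165,432),.012),('tick10',b(172,175),.012)]:
    X=atz(c,uv,z); print(n,np.round(X,4),G_(X))
f=lambda u,v:np.array([u/4.4+150-.4,v/4.4+195-.4])
for n,uv,z in [('ptr',f(495,254),.019),('mark',f(641,245),.024)]:
    X=atz(T,uv,z); print(n,np.round(X,4),G_(X))
im=T['image'][:,:,::-1]; save(im,'t3b.png',(255,235,320,270),12)
im=S['image'][:,:,::-1]; save(im,'s3b.png',(275,235,335,290),12)
E
```

```text
front edge mid [0.4962 0.0302 0.086 ] [ 0.0002 -0.0522  0.086 ]
blk left [0.4802 0.0328 0.086 ] [-0.0149 -0.0463  0.086 ]
blk right [0.51   0.0392 0.086 ] [ 0.0156 -0.0463  0.086 ]
button front end [0.4725 0.032  0.079 ] [-0.0227 -0.0455  0.079 ]
button back end [0.4664 0.0647 0.079 ] [-0.0218 -0.0123  0.079 ]
ptr [0.4632 0.0178 0.019 ] [-0.0346 -0.0575  0.019 ]
mark [ 0.4735 -0.0534  0.024 ] [-0.0393 -0.1293  0.024 ]
tick0 [0.4598 0.017  0.012 ] [-0.0381 -0.0576  0.012 ]
tick10 [ 0.4697 -0.0325  0.012 ] [-0.0387 -0.1081  0.012 ]
ptr [0.4663 0.0164 0.019 ] [-0.0319 -0.0595  0.019 ]
mark [ 0.4726 -0.0628  0.024 ] [-0.0422 -0.1383  0.024 ]
```

View pics/t3b.png

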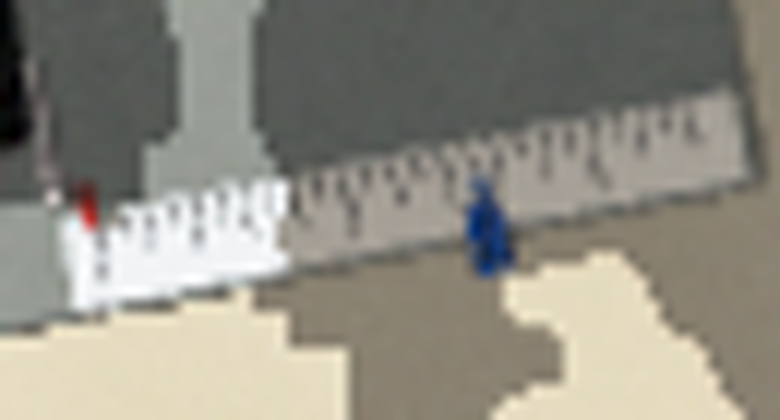

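View pics/s3b.png

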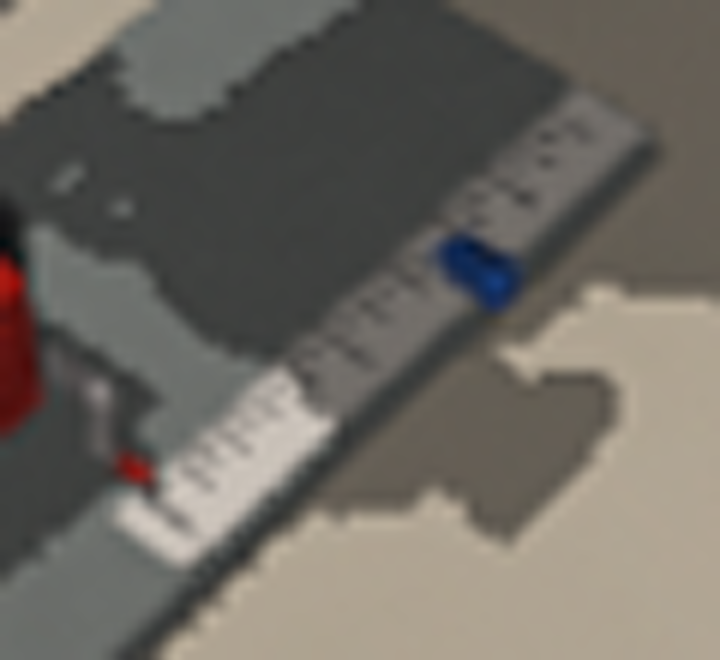

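Emit:
carry_out(angular=[[0,0,0],[0,0,0],[0,0,0],[0,0,0],[0,0,0],[0,0,0],[0,0,0],[0,0,0]], slide=[[-0.0005,0.0025,-0.026],[0,0,-0.03],[0,0,-0.03],[0,0,-0.02],[0,0,-0.01],[0,0,-0.01],[0,0,0],[0,0,0]], jaw=[0,0,0,0,0,0,0,0])

```text
t: 8.4
tool_pos: [0.492, 0.0519, 0.0538]
tcp_rot: [3.124, 0.328, 0.001]
ft_force: [-0.6, 0.3, -0.6]
opening: 1.001
```

```bash
python3 - <<'E'
from h import *
c=snap('wrist','w4.png'); s=manip.state(); print(s['t'],s['tool_pos'],s['ft_force'])
E
```

```text
8.45 [0.49208843 0.05183351 0.05388677] [ 0.67016301 -0.96563758 -0.17781855]
```

View pics/w4.png

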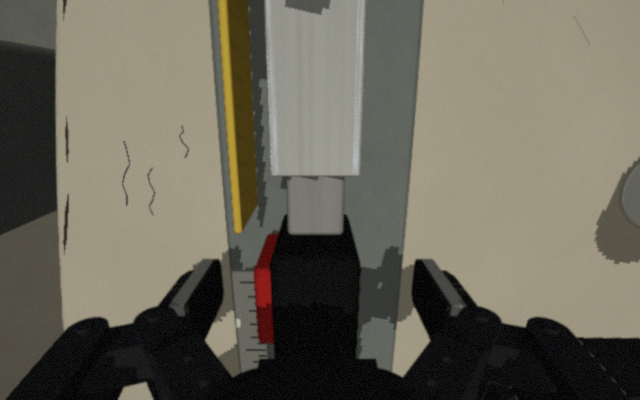

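The jaws straddle the block (272-360, about 300) with the button at (266, 300), and the guard plate is clear. Closing.

Emit:
carry_out(angular=[[0,0,0],[0,0,0],[0,0,0],[0,0,0],[0,0,0],[0,0,0],[0,0,0],[0,0,0]], slide=[[0,0,0],[0,0,0],[0,0,0],[0,0,0],[0,0,0],[0,0,0],[0,0,0],[0,0,0]], jaw=[1,1,1,1,1,1,1,1])

```text
t: 9.45
tool_pos: [0.4904, 0.0513, 0.0535]
tcp_rot: [3.123, 0.327, -0.004]
ft_force: [-4.2, 0.0, 8.6]
opening: 0.383
```

```bash
python3 - <<'E'
from h import *
c=snap('wrist','w5.png'); s=manip.state(); print(s['t'],s['tool_pos'],s['ft_force'],s['opening']*85)
E
```

```text
9.5 [0.49042671 0.05128562 0.05346761] [-3.62580359 -2.23574275  9.18145858] 32.766921625736074
```

View pics/w5.png

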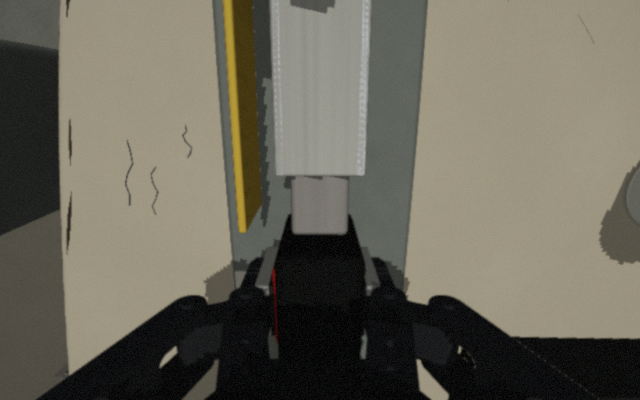

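The opening is 33 mm, so the button is home (only a red sliver at column 275). Now I pull.

Emit:
carry_out(angular=[[0,0,0],[0,0,0],[0,0,0],[0,0,0],[0,0,0],[0,0,0]], slide=[[0.0005,-0.002,0],[0.001,-0.005,0],[0.0015,-0.007,0],[0.0015,-0.007,0],[0.001,-0.005,0],[0,0,0]], jaw=[1,1,1,1,1,1])

```text
t: 10.25
tool_pos: [0.4962, 0.028, 0.0536]
tcp_rot: [-3.122, -0.332, 0.002]
ft_force: [-4.4, 2.6, 8.4]
opening: 0.366
```

```bash
python3 - <<'E'
from h import *
snap('scene','s6.png',(170,215,340,365),4); s=manip.state(); print(s['t'],s['tool_pos'],s['ft_force'],s['opening']*85)
E
```

```text
10.3 [0.49629816 0.02757352 0.05358618] [-3.63299373  3.47387404  6.74740404] 31.33837654761852
```

View pics/s6.png

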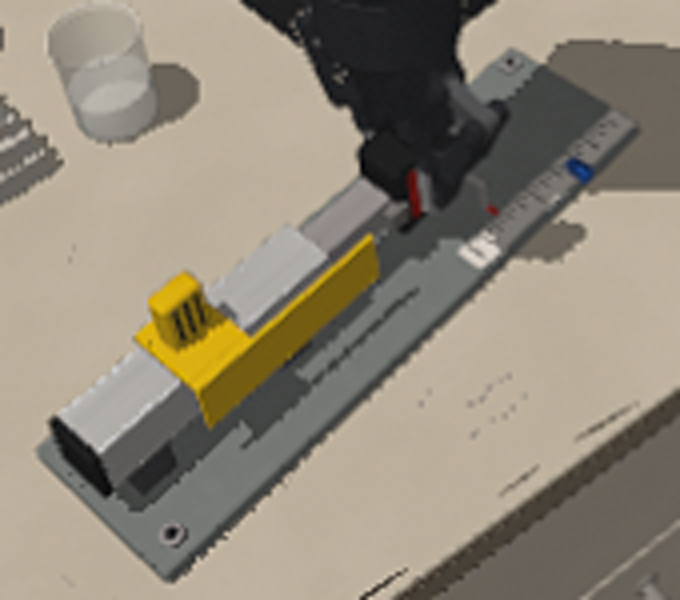

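The arm follows: the pointer is now at crop (493, 211) and the guard has stayed back. Continuing.

Emit:
carry_out(angular=[[0,0,0],[0,0,0],[0,0,0],[0,0,0],[0,0,0],[0,0,0],[0,0,0],[0,0,0]], slide=[[0.001,-0.005,0],[0.0015,-0.007,0],[0.0015,-0.007,0],[0.0015,-0.007,0],[0.0015,-0.007,0],[0.0015,-0.007,0],[0.001,-0.005,0],[0,0,0]], jaw=[1,1,1,1,1,1,1,1])

```text
t: 11.3
tool_pos: [0.5059, -0.0181, 0.0536]
tcp_rot: [-3.123, -0.33, 0.002]
ft_force: [-4.9, 3.0, 7.8]
opening: 0.363
```

```bash
python3 - <<'E'
from h import *
snap('scene','s7.png',(275,235,335,290),12);snap('top','t7.png',(255,220,320,275),12); s=manip.state(); print(s['t'],s['tool_pos'],s['tcp_rot'],s['ft_force'],s['opening']*85)
E
```

```text
11.4 [ 0.50581328 -0.01789205  0.05354928] [-3.12303925e+00 -3.30674309e-01  1.84012748e-03] [-3.3958092   3.12921307  7.66780139] 31.571590812784738
```

View pics/s7.png

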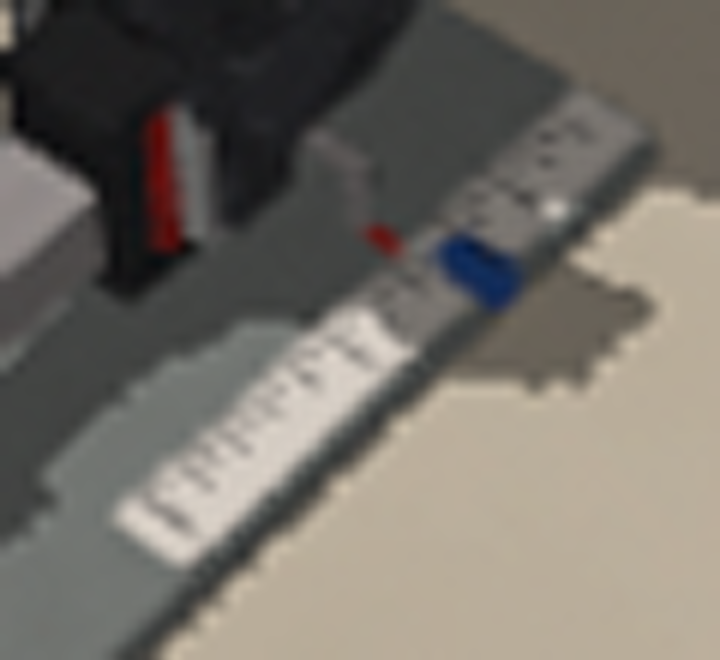

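View pics/t7.png

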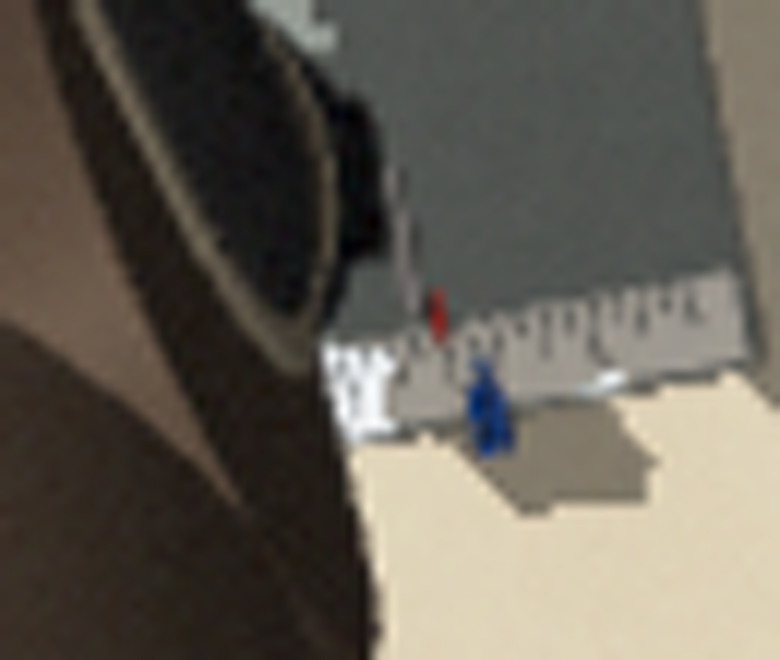

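```bash
cat > ov.py <<'E'
from m3 import *
from fit import W
import sys
P=np.load('pose2.npy') if len(sys.argv)>1 else np.array(p)
def box(c,crop,sc,fn,gy,name_pts=()):
    im=c['image'][:,:,::-1]; x0,y0,x1,y1=crop
    o=cv2.resize(im[y0:y1,x0:x1],None,fx=sc,fy=sc,interpolation=cv2.INTER_CUBIC)
    o2=o.copy()
    def dl(g0,g1,col):
        a=(proj(c,W(P,[g0,g1]))+.5-[x0,y0])*sc
        cv2.line(o2,*[tuple(int(v) for v in q) for q in a],col,1)
    for z,col in ((.013,(0,255,255)),(.024,(0,255,0))):
        xs,ys=(-.058,-.040),(gy-.0035,gy+.0035)
        for i in (0,1):
            dl((xs[i],ys[0],z),(xs[i],ys[1],z),col); dl((xs[0],ys[i],z),(xs[1],ys[i],z),col)
    for k in range(-52,53,104): dl((k/1e3,.17,.012),(k/1e3,-.19,.012),(255,0,255))
    dl((-.052,-.19,.012),(.052,-.19,.012),(255,0,255))
    cv2.imwrite('pics/'+fn,np.hstack([o,o2]))
if __name__=='__main__':
    gy=-.1355
    box(load('top'),(285,245,318,275),12,'o_t.png',gy); box(load('scene'),(300,240,333,270),12,'o_s.png',gy); box(c,(250,262,290,302),9.5,'o_w.png',gy)
E
python3 ov.py; python3 -c "
import cv2,numpy as np
L=[cv2.imread('pics/o_%s.png'%k) for k in 'tsw']
w=max(i.shape[1] for i in L);print([i.shape for i in L])
"
```

```text
[(360, 792, 3), (360, 792, 3), (380, 760, 3)]
```

View pics/o_t.png

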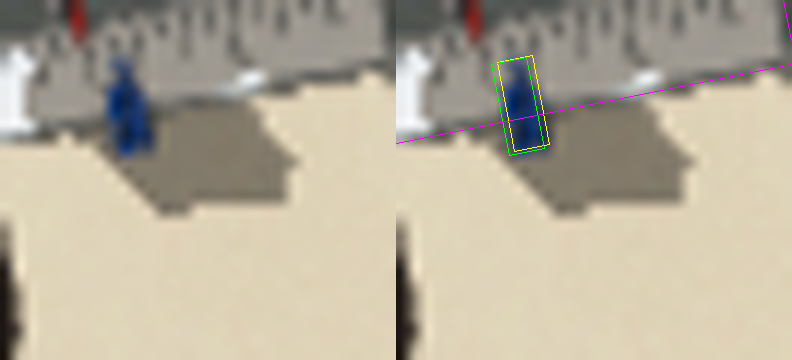

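View pics/o_s.png

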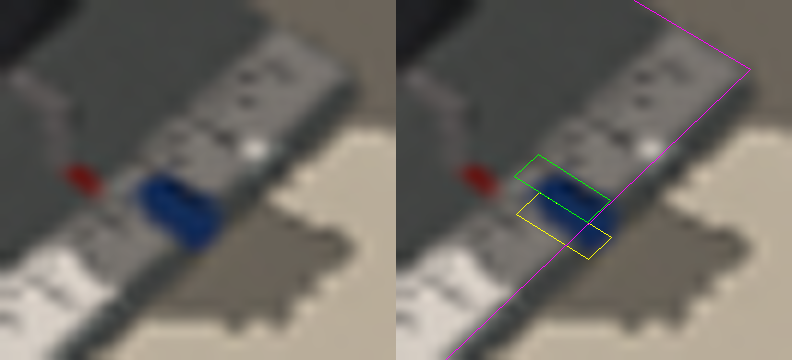

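View pics/o_w.png

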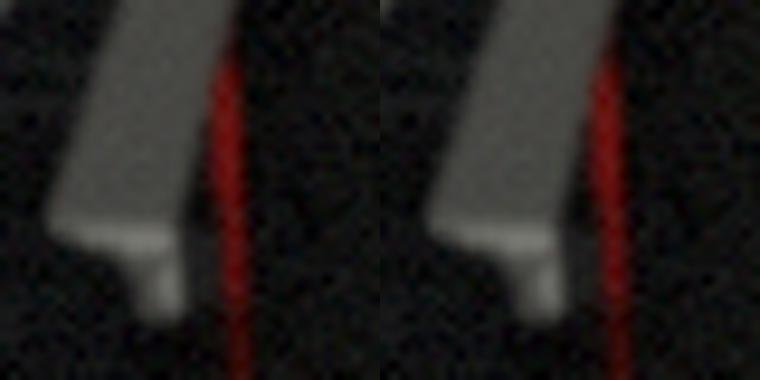

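```bash
cat > diff.py <<'E'
from m3 import *
def cen(c,crop,kind):
    x0,y0,x1,y1=crop; im=c['image'][y0:y1,x0:x1].astype(float)
    r,g,b=im[...,0],im[...,1],im[...,2]
    w=np.clip((b-np.maximum(r,g)-15) if kind=='b' else (r-np.maximum(g,b)-15),0,None)
    yy,xx=np.mgrid[y0:y1,x0:x1]; return np.array([(w*xx).sum(),(w*yy).sum()])/w.sum(), (w>0).sum()
def run(name,cr,cb):
    c=load(name); r,n=cen(c,cr,'r'); b,m=cen(c,cb,'b')
    for zb in (.0185,.021,.024):
        R=G_(atz(c,r,.019));B=G_(atz(c,b,zb)); print(name,n,m,'red',np.round(r,1),'blue',np.round(b,1),zb,R[:2],B[:2],'need',round(R[1]-B[1],4))
if __name__=='__main__':
    run('top',(287,238,297,253),(290,246,302,262))
    run('scene',(302,248,311,262),(308,248,322,264))
E
python3 diff.py
```

```text
top 5 21 red [291.  245.9] blue [295.1 254. ] 0.0185 [-0.0303 -0.1298] [-0.0507 -0.1357] need 0.0059
top 5 21 red [291.  245.9] blue [295.1 254. ] 0.021 [-0.0303 -0.1298] [-0.0506 -0.136 ] need 0.0062
top 5 21 red [291.  245.9] blue [295.1 254. ] 0.024 [-0.0303 -0.1298] [-0.0505 -0.1363] need 0.0065
scene 8 30 red [306.5 254.5] blue [314.5 257.2] 0.0185 [-0.0326 -0.1304] [-0.0517 -0.1361] need 0.0057
scene 8 30 red [306.5 254.5] blue [314.5 257.2] 0.021 [-0.0326 -0.1304] [-0.053  -0.1345] need 0.0041
scene 8 30 red [306.5 254.5] blue [314.5 257.2] 0.024 [-0.0326 -0.1304] [-0.0547 -0.1326] need 0.0022
```

Emit:
carry_out(angular=[[0,0,0],[0,0,0],[0,0,0],[0,0,0]], slide=[[0.0006,-0.003,0],[0.0005,-0.0024,0],[0,0,0],[0,0,0]], jaw=[1,1,1,1])

```text
t: 11.9
tool_pos: [0.5069, -0.0231, 0.0536]
tcp_rot: [-3.123, -0.331, 0.002]
ft_force: [-3.4, 3.8, 7.6]
opening: 0.368
```

```bash
python3 - <<'E'
from diff import *
snap('scene','s8.png',(295,235,335,275),14);snap('top','t8.png',(275,230,315,270),14); s=manip.state(); print(s['t'],s['tool_pos'],s['ft_force'],s['opening']*85)
run('top',(287,238,300,252),(290,246,302,262))
run('scene',(302,245,316,262),(308,246,322,264))
E
```

```text
12.0 [ 0.50694063 -0.02316388  0.05357256] [-4.93682465  3.17667757  8.77679851] 31.119629521716092
top 6 21 red [293.2 245.6] blue [295.1 254. ] 0.0185 [-0.0306 -0.135 ] [-0.0508 -0.1357] need 0.0007
top 6 21 red [293.2 245.6] blue [295.1 254. ] 0.021 [-0.0306 -0.135 ] [-0.0507 -0.136 ] need 0.001
top 6 21 red [293.2 245.6] blue [295.1 254. ] 0.024 [-0.0306 -0.135 ] [-0.0506 -0.1363] need 0.0013
scene 7 30 red [308.1 253.2] blue [314.5 257.2] 0.0185 [-0.0327 -0.1357] [-0.0517 -0.1361] need 0.0004
scene 7 30 red [308.1 253.2] blue [314.5 257.2] 0.021 [-0.0327 -0.1357] [-0.053  -0.1346] need -0.0011
scene 7 30 red [308.1 253.2] blue [314.5 257.2] 0.024 [-0.0327 -0.1357] [-0.0547 -0.1327] need -0.003
```

View pics/s8.png

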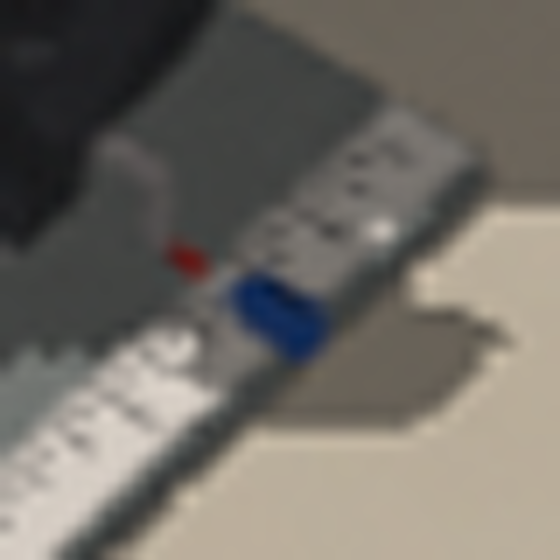

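View pics/t8.png

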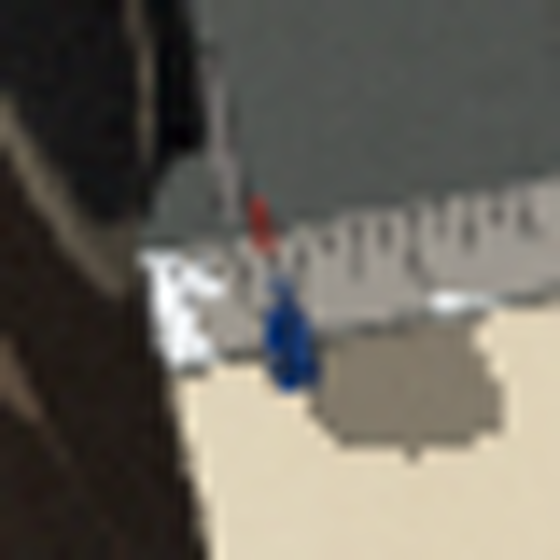

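Emit:
carry_out(angular=[[0,0,0],[0,0,0],[0,0,0],[0,0,0]], slide=[[0.0001,-0.0006,0],[0,0,0],[0,0,0],[0,0,0]], jaw=[1,1,1,1])

```text
t: 12.5
tool_pos: [0.507, -0.0234, 0.0536]
tcp_rot: [-3.123, -0.331, 0.002]
ft_force: [-4.9, 4.5, 7.6]
opening: 0.367
```

```bash
python3 - <<'E'
from diff import *
A={}
for k in range(5):
  for n in ('top','scene'): A.setdefault(n,[]).append(manip.read_camera(n))
s=manip.state(); print(s['t'],s['tool_pos'],s['ft_force'],s['opening']*85)
for n in A:
  d=A[n][0]; d['image']=np.mean([q['image'] for q in A[n]],0); np.savez('cam_%s.npz'%n,**{k:np.array(d[k]) for k in d})
run('top',(287,238,300,252),(290,246,302,262))
run('scene',(302,245,316,262),(308,246,322,264))
# box silhouette fit
from fit import W
from scipy.optimize import minimize
from scipy.spatial import ConvexHull
def sil(c,crop,gx,gy,ss=8):
    x0,y0,x1,y1=crop
    g=[(gx+a*.009,gy+b*.0035,z) for a in(-1,1) for b in(-1,1) for z in(.013,.024)]
    uv=(proj(c,W(p,g))+.5-[x0,y0])*ss
    h=cv2.convexHull(uv.astype(np.float32)).astype(np.int32)
    m=np.zeros(((y1-y0)*ss,(x1-x0)*ss),np.float32); cv2.fillConvexPoly(m,h,1)
    return cv2.resize(m,(x1-x0,y1-y0),interpolation=cv2.INTER_AREA)
for n,crop in (('top',(288,243,304,264)),('scene',(305,244,326,266))):
    c=load(n); x0,y0,x1,y1=crop; im=c['image'][y0:y1,x0:x1].astype(float)
    w=np.clip((im[...,2]-im[...,0]+5)/60,0,1); w[w<.25]=0
    best=min((( (sil(c,crop,gx,gy)-w)**2).sum(),gx,gy) for gx in np.arange(-.062,-.04,.001) for gy in np.arange(-.142,-.130,.0005))
    print(n,best)
    save(c['image'][:,:,::-1],n[0]+'9.png',(290,235,330,270),16)
E
```

```text
13.0 [ 0.50700611 -0.02344581  0.05356162] [-5.31364091  5.40852531  7.85000828] 31.282121680209034
top 6 21 red [293.3 245.9] blue [295.1 254. ] 0.0185 [-0.0313 -0.1352] [-0.0507 -0.1357] need 0.0005
top 6 21 red [293.3 245.9] blue [295.1 254. ] 0.021 [-0.0313 -0.1352] [-0.0507 -0.136 ] need 0.0008
top 6 21 red [293.3 245.9] blue [295.1 254. ] 0.024 [-0.0313 -0.1352] [-0.0505 -0.1363] need 0.0011
scene 6 30 red [308.1 253.2] blue [314.5 257.2] 0.0185 [-0.0329 -0.1357] [-0.0517 -0.1361] need 0.0004
scene 6 30 red [308.1 253.2] blue [314.5 257.2] 0.021 [-0.0329 -0.1357] [-0.053  -0.1345] need -0.0012
scene 6 30 red [308.1 253.2] blue [314.5 257.2] 0.024 [-0.0329 -0.1357] [-0.0547 -0.1327] need -0.003
top (np.float64(4.545310850694444), np.float64(-0.04999999999999999), np.float64(-0.13599999999999998))
scene (np.float64(9.0326890625), np.float64(-0.05099999999999999), np.float64(-0.13599999999999998))[ WARN:0@9.439] global loadsave.cpp:1063 imwrite_ Unsupported depth image for selected encoder is fallbacked to CV_8U.
```

View pics/s9.png

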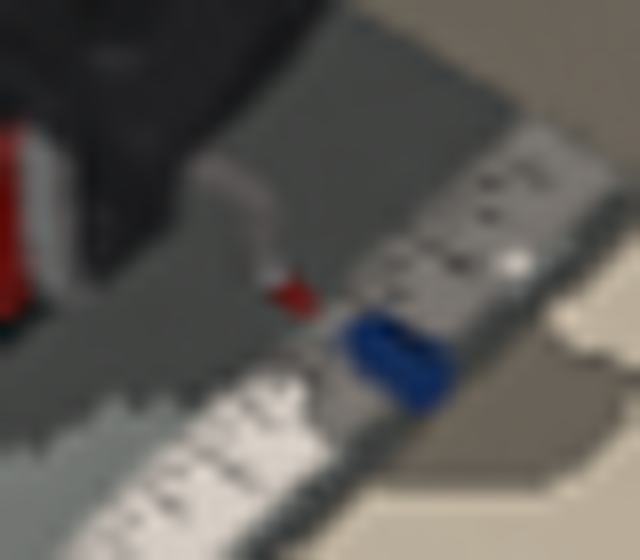

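View pics/t9.png

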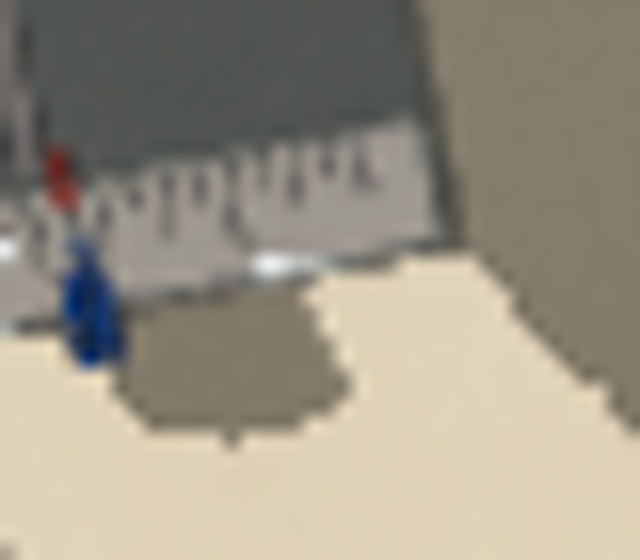

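Emit:
carry_out(angular=[[0,0,0],[0,0,0],[0,0,0],[0,0,0],[0,0,0],[0,0,0]], slide=[[0.0001,-0.0006,0],[0,0,0],[0,0,0],[0,0,0],[0,0,0],[0,0,0]], jaw=[1,1,1,1,1,1])

```text
t: 13.75
tool_pos: [0.5071, -0.024, 0.0536]
tcp_rot: [-3.123, -0.331, 0.002]
ft_force: [-3.7, 5.3, 8.1]
opening: 0.366
```

```bash
python3 - <<'E'
from diff import *
snap('top','t10.png'); snap('scene','s10.png')
s=manip.state(); print(s['t'],s['tool_pos'],s['ft_force'],s['opening']*85,abs(s['qvel']).max())
run('top',(287,238,300,252),(290,246,302,262))
run('scene',(302,245,316,262),(308,246,322,264))
E
```

```text
13.85 [ 0.50708804 -0.02402157  0.05356915] [-3.90183706  4.5164133   6.59710448] 31.465493665364175 0.0014291858213111488
top 7 21 red [293.7 245.8] blue [295.1 254. ] 0.0185 [-0.0312 -0.1362] [-0.0507 -0.1357] need -0.0005
top 7 21 red [293.7 245.8] blue [295.1 254. ] 0.021 [-0.0312 -0.1362] [-0.0506 -0.136 ] need -0.0002
top 7 21 red [293.7 245.8] blue [295.1 254. ] 0.024 [-0.0312 -0.1362] [-0.0505 -0.1363] need 0.0001
scene 8 28 red [308.1 252.8] blue [314.5 257.2] 0.0185 [-0.0321 -0.1366] [-0.0517 -0.1361] need -0.0005
scene 8 28 red [308.1 252.8] blue [314.5 257.2] 0.021 [-0.0321 -0.1366] [-0.0531 -0.1345] need -0.0021
scene 8 28 red [308.1 252.8] blue [314.5 257.2] 0.024 [-0.0321 -0.1366] [-0.0547 -0.1327] need -0.0039
```

View pics/s10.png

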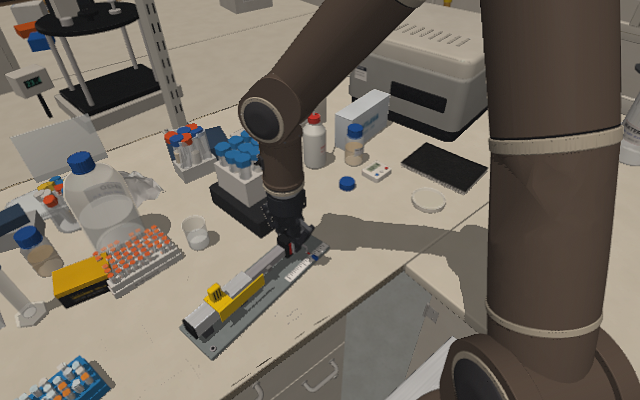

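```bash
python3 -c "
from plant import manip
s=manip.state();print(s['t'],s['tool_pos'],s['opening']);print(manip.hand_in())"
```

```text
13.85 [ 0.50708804 -0.02402157  0.05356915] 0.3701822784160491
the job is handed in; nothing more can be done
None
```

I slid the guard back to its stop, squeezed the button home, and pulled the arm out until the pointer stood level with the blue mark. I handed in at 13.85 s of the 43 s allowed, still squeezing and holding still.

- **Guard:** it stopped against its end stop, with the force rising to about 17 N after about 42 mm of travel. The pictures afterwards show the button uncovered and the guard staying back.
- **Button:** the jaw opening was about 33 mm when I first squeezed, which matches the button being home. It read 31–32 mm during the pull and at the end. The arm came out freely, so the lock was released.
- **Pointer and mark:** the last top and scene views both put the pointer about 0.5 mm past the mark, taking the mark at mid-height. Taking the blue at the mark's top height instead, the top view gives agreement within 0.1 mm and the scene view says nearly 4 mm past. I set the scene reading aside because that camera also sees the mark's side. The black line on the mark could not be made out in the pictures, so the match rests on the mark's blue outline.
- **Bystanders:** in the last scene picture the beaker, cap, dish and timer stand where they were at the start. I compared them by eye only.

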